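# Lock the card terminal away at the skate hire desk

### The arm

A 7-joint arm with a two-finger parallel gripper is mounted at the origin on the work surface. World frame = base frame: x ahead of the robot, y to its left, z up, the work surface at z = 0. Lengths are in m, angles in degrees, forces in N, time in s.
With the tool pointing down it reaches from about 0.4 to 0.875 m from the base axis. Payload 4.4 kg.
Tool frame: the origin (TCP) lies between the finger pads; the fingertips stand 14 mm ahead of it and the grasp point (between the pads) lies 5 mm behind it; z points along the fingers, y is the line along which they close (so a half turn about z gives the same grasp; the last joint's range is limited). The gripper opens to 85 mm and grips with 20 to 120 N. Pads are 22 mm wide; open, the fingers measure 114 mm over their backs; the gripper's body (76 mm by 85 mm) begins 54 mm behind the grasp point. The pads swing forward as they close: fully open they stand 13 mm farther back than shut.
Start: joints at [65.558, 36.005, 2.206, 86.941, -1.547, 57.084, -1.146], TCP at [0.229, -0.608, 0.245] pointing down, gripper open.
Joint ranges: [-175.42, 175.42], [-21.48, 121.26], [-71.46, 75.88], [10.55, 141.38], [-63.04, 243.04], [13.31, 113.54], [-168.57, 168.57]. Speed limits (degrees/s): [147.25, 147.25, 180, 180, 180, 180, 180].

### API

Orientations are given as a 3x3 rotation matrix whose columns are the frame's x, y, z axes.
In Python, from workcell import manip, kinematics, viewer, job gives the robot as it stands. Calls block until the motion is done:
- manip.goto(position, orientation): joint-space move of the TCP to a pose.
- manip.line_to(position, rot=None, v=0.15): straight line of the TCP; rot=None keeps the orientation; v is the mean speed in m/s.
- manip.movej(angles): joint-space move.
- manip.ungrasp() and manip.close(strength=None): open the fingers fully, or close them until they stop; strength is the grip in N (None keeps the last).
- manip.hold(seconds).
- kinematics.ik(position, orientation): joint angles nearest the present ones, or None.
- manip.state(): the state.
- viewer.read_camera(name): name is "side" or "top"; returns a dict with "img" (400x640x3 uint8, red, green, blue), "z_map" (400x640 float32, m along the optical axis (not along the pixel's ray), 0 where there is no reading), "fx", "fy", "cx", "cy" (pixels), "k1" (the pictures are not rectified: a ray, as slopes to the right and down, at radius r is drawn at 1 + k1 r^2 times it, then the intrinsics apply), "eye" and "rotation" of the camera in the world. Camera axes: x right, y up, looking along -z (the intrinsics and any distortion apply to the point x, -y, -z); pixel columns grow to the right and rows downward; lengths in m; the calibration is good to about 2 mm. A picture is of the moment at which its call begins.
A pose or a line that the arm cannot do raises manip.IKError and nothing moves.
- job.close_job(): hands the job in; it is judged then, once.
The state is a dict: "clock": time; "qpos": joint angles; "joint_velocities": joint speeds; "tau": joint torques, N m; "tool_pos": TCP position; "orientation": TCP orientation; "contact_force": force on the tool from outside, world axes, zero at the start; "moment": the same for the moment, N m; "gripper_width": finger opening in m; "finger_force": force on a finger pad.
Only numpy, scipy, OpenCV 4.12 (cv2) and the standard library are available. Lean on these libraries where they do the work, as an engineer would, in place of code of your own. Each camera call takes 0.05 s, during which the arm holds its last target. There are 200 camera calls.

### The job

The skate hire is closing: lock the card terminal (the small grey payment keypad with a light blue screen) away. Slide the yellow lock bar on the white drawer unit all the way across so that it frees the drawer, pull the drawer out by its red handle, lay the terminal flat with its screen up in the wide empty compartment and let go of it, then push the drawer fully shut and slide the lock bar back fully home. Leave everything else on the desk where it stands.

Things in the scene. Friction and masses are not known exactly. Their poses are not given: they have to be found in the camera images.
- unit: White steel drawer unit standing on the desk, 250 (its x, depth) x 300 (y, width) x 100 mm high, fixed. Origin: centre of its underside. Its own -x side is the front, roughly towards the robot; the drawer slides out along its -x.
- drawer (a joint): Drawer travel, m: 0 shut, 0.15 outer stop, along the unit's -x. About 2 N friction, stays where left. Held within about 3 mm while the lock bar is home. Its white front, 12 mm thick, stands before the unit's front, its top 98 mm above the desk, but only 58 mm in the last 50 mm at the unit's +y end. The drawer's side and back walls reach 60 mm above the desk.
- drawer_handle (a point): Middle of the red straight grip bar on the drawer front: 110 mm long (unit's y), 10 mm thick (x), 12 mm high, 82 mm above the desk (18 mm below the unit's top), 41 mm free between bar and drawer front, 90 mm clear between its two arms. Moves with the drawer. Axes as the unit's.
- lock_bar (a joint): Lock bar travel, m, along the unit's +y: 0 home (starts 0 to 0.006), 0.055 far stop. About 1.5 N friction, stays where left. Above about 0.032 its hanging tongue is past the tall part of the drawer front and the drawer is free; below that it blocks the drawer. If slid home while the drawer is out, it keeps the drawer from shutting.
- lock_knob (a point): Middle of the lock bar's yellow upright knob block, on the unit's top near its front edge, 125 mm above the desk. Block 34 mm (unit's x) x 14 mm (y), standing from 107 to 139 mm above the desk, on a 5 mm yellow plate 24 mm wide in y, whose tongue hangs down before the drawer front. Moves with the bar. Axes as the unit's.
- compartment (a point): Floor centre of the drawer's wide empty compartment, 14 mm above the desk: 216 mm long (unit's x), 185 mm wide (y), from the drawer's -y wall to a 36 mm high divider. Moves with the drawer, axes as the unit's. The drawer front's inside is 108 mm to its -x. With the drawer fully out, only the front 150 mm is clear of the unit's top. Beyond the divider (+y) lie two spare wheels.
- terminal: Card terminal, grey block 110 (its x) x 52 (y) x 28 mm (z) with a light blue screen and coloured keys on top, 250 g or so, lying on the desk screen up. Origin: centre of its underside; z points out of the screen. Friction of ordinary plastic.
- phone: Bystander: flat black phone 140 x 68 x 9 mm lying on the desk; origin centre of the underside.
- desk_wheel: Bystander: orange skate wheel lying flat, 64 mm across, 24 mm high; origin centre of the underside.
- top_wheel: Bystander: lime skate wheel lying flat on the middle of the unit's top, 64 mm across, 24 mm high; origin centre of the underside.
- mug: Bystander: blue mug, 80 mm across, 90 mm high; origin centre of the underside.
- bottle: Bystander: clear bottle with a blue cap, 66 mm across, 190 mm high; origin centre of the underside.
- driver: Bystander: screwdriver 200 mm long lying on the desk to the right of the drawer unit's front; origin on the underside.

How it is judged:
By the outcome, as a careful person would: the job done as asked, in the order asked, and still so for the second after the job is handed in, with the robot touching nothing.
It also fails if it takes over 72 s, if anything falls off the work surface, if the arm or the gripper's body presses on something with over 40 N, if the wrist force passes 120 N, or if a joint passes its speed limit or range.

## Working session

There is one attempt and no reset: what is moved stays moved. The work goes in short steps, each a Python script; the robot and the scene stay as the last script left them, time stands still between calls to the robot, and variables do not carry over. Pictures are saved under pics/ and viewed, at most 10 in all, crops included, and the job is handed in when it is done.

```bash
ls; mkdir -p pics; cat > h.py <<'E'
import numpy as np, cv2
from workcell import manip, kinematics, viewer, job
def cam(n):
    c=viewer.read_camera(n); return c
def slopes(c,uv):
    uv=np.atleast_2d(np.asarray(uv,float))
    K=np.array([[c['fx'],0,c['cx']],[0,c['fy'],c['cy']],[0,0,1]])
    return cv2.undistortPoints(uv[:,None],K,np.array([c['k1'],0,0,0.]))[:,0]
def rays(c,uv):
    s=slopes(c,uv); d=np.c_[s[:,0],-s[:,1],-np.ones(len(s))]
    return d@np.asarray(c['rotation']).T
def onplane(c,uv,z):
    d=rays(c,uv); e=np.asarray(c['eye']); return e+d*((z-e[2])/d[:,2])[:,None]
def cloud(c):
    v,u=np.mgrid[:400,:640]; d=rays(c,np.c_[u.ravel(),v.ravel()])
    return (np.asarray(c['eye'])+d*c['z_map'].ravel()[:,None]).reshape(400,640,3)
def save(c,n): cv2.imwrite('pics/'+n,c['img'][:,:,::-1])
E
python3 - <<'E'
from h import *
for n in('top','side'):
    c=cam(n); save(c,n+'0.png'); print(n,c['eye'],c['fx'],c['k1'],np.round(c['rotation'],3).tolist(),(c['z_map']>0).mean())
    np.savez(n+'0.npz',**c)
E
```

```text
pics
top [0.47236787 0.01117981 1.17354623] 383.20823233051823 -0.05160310545612585 [[0.006, 0.993, -0.114], [-1.0, 0.008, 0.019], [0.02, 0.114, 0.993]] 0.995875
side [0.44670289 0.9845487  1.08250463] 440.81834454813287 -0.01765939238733915 [[-0.987, 0.109, -0.114], [-0.158, -0.702, 0.694], [-0.005, 0.703, 0.711]] 0.995921875
```

View pics/top0.png

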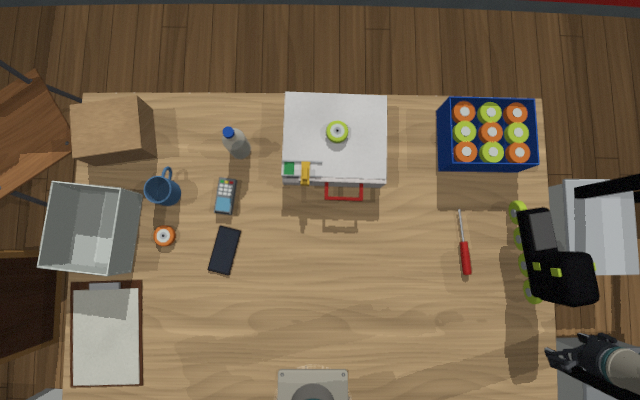

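View pics/side0.png

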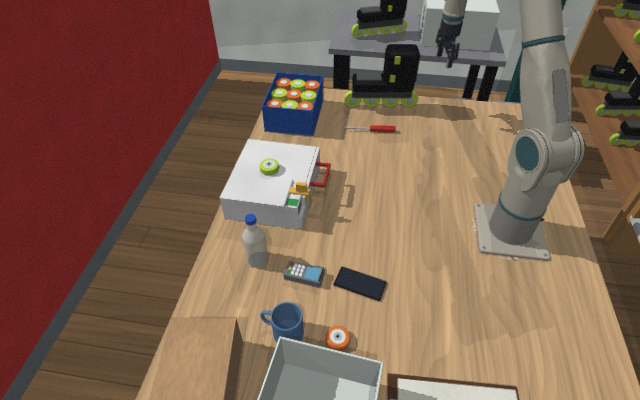

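The top view shows the unit at cols 282–387, rows 92–187, its yellow knob at (305,172), the red handle at (344,192), and the terminal at (226,196) with its screen end lower. The phone is at (224,250) and the bottle at (233,138). The side view agrees.

```bash
cat >> h.py <<'E'
def hsv(c): return cv2.cvtColor(c['img'],cv2.COLOR_RGB2HSV)
def rect(xy):
    (ctr,_,_)=r=cv2.minAreaRect(np.asarray(xy,np.float32)); b=cv2.boxPoints(r)
    e=b[1]-b[0],b[2]-b[1]; L=sorted(e,key=np.linalg.norm)
    return np.array(ctr),np.linalg.norm(L[1]),np.linalg.norm(L[0]),np.degrees(np.arctan2(L[1][1],L[1][0]))%180
def box(c,m,z):
    """min-area rectangle on plane z of the mask's pixels"""
    v,u=np.nonzero(m); return rect(onplane(c,np.c_[u,v],z)[:,:2])
def region(m,u0,u1,v0,v1):
    o=np.zeros_like(m); o[v0:v1,u0:u1]=m[v0:v1,u0:u1]; return o
E
python3 - <<'E'
from h import *
c=dict(np.load('top0.npz')); s=dict(np.load('side0.npz'))
P=cloud(c);Q=cloud(s);H=hsv(c);Hs=hsv(s)
def show(n,r): print(n,np.round(r[0],4),np.round(r[1:],4))
# unit top
z=P[:,:,2]; m=region((abs(z-.1)<.006),270,400,80,200)&(H[:,:,1]<60)
show('unit top',box(c,m,.1)); print('zmed',np.median(z[m]))
xy=P[m][:,:2]; show('unit cloud',rect(xy))
for n,cc,HH,PP,reg in(('top',c,H,P,(310,380,180,205)),('side',s,Hs,Q,(305,335,155,190))):
    m=region(((HH[:,:,0]<6)|(HH[:,:,0]>174))&(HH[:,:,1]>130),*reg); m=m&(PP[:,:,2]>.06)
    show(n+' red',box(cc,m,.088)); print(m.sum(),np.percentile(PP[m][:,2],[5,50,95]))
for n,cc,HH,PP,reg in(('top',c,H,P,(290,320,155,190)),('side',s,Hs,Q,(280,320,175,205))):
    m=region((abs(HH[:,:,0].astype(int)-25)<6)&(HH[:,:,1]>130),*reg);k=m&(PP[:,:,2]>.13)
    print(n,'yellow',m.sum(),k.sum(),np.percentile(PP[m][:,2],[5,50,95])); 
    if k.sum()>4: show('knob',box(cc,k,.139)); print(PP[k].mean(0))
for n,cc,PP,reg in(('top',c,P,(205,245,170,220)),('side',s,Q,(278,332,255,292))):
    m=region((PP[:,:,2]>.019)&(PP[:,:,2]<.035),*reg)
    show(n+' term',box(cc,m,.028)); print(m.sum(),np.median(PP[m][:,2])); show('cloud',rect(PP[m][:,:2]))
    HH=hsv(cc); b=m&(abs(HH[:,:,0].astype(int)-100)<10)&(HH[:,:,1]>80); print('screen',PP[b].mean(0),b.sum())
for n,PP,reg,lo in(('phone',P,(200,245,220,280),.005),('bottle',P,(215,250,120,160),.02),('mug',P,(140,185,165,210),.02)):
    m=region((PP[:,:,2]>lo)&(PP[:,:,2]<.25),*reg); show(n,rect(PP[m][:,:2]))
E
```

```text
unit top [ 0.7771 -0.0593] [ 0.3004  0.2642 88.5143]
zmed 0.10001187476301987
unit cloud [ 0.778  -0.0592] [ 0.3006  0.2649 88.6083]
top red [ 0.6202 -0.0861] [1.07800e-01 4.93000e-02 8.78628e+01]
210 [0.08397673 0.0874725  0.09165824]
side red [ 0.6193 -0.0818] [1.1520e-01 5.0600e-02 8.8676e+01]
149 [0.08171069 0.08740913 0.09114399]
top yellow 181 63 [0.10244643 0.10796377 0.14057666]
knob [0.6684 0.0254] [0.0445 0.0137 0.5325]
[0.65887235 0.02618749 0.15529647]
side yellow 197 48 [0.09389924 0.1121239  0.13974378]
knob [0.6621 0.0318] [3.160000e-02 2.200000e-02 1.753855e+02]
[0.66220311 0.02942364 0.13754876]
top term [0.6112 0.2651] [1.101000e-01 5.420000e-02 1.731348e+02]
645 0.028093958288202936
cloud [0.6119 0.2664] [1.103000e-01 5.340000e-02 1.730359e+02]
screen [0.58742271 0.27081812 0.0285944 ] 174
side term [0.6111 0.2734] [1.098000e-01 5.850000e-02 1.730554e+02]
626 0.028173028970757907
cloud [0.611  0.2701] [1.096000e-01 5.720000e-02 1.733093e+02]
screen [0.58593676 0.27135148 0.02905593] 171
phone [0.4462 0.2741] [0.1698 0.1329 2.0429]
bottle [0.7586 0.2248] [6.430000e-02 5.810000e-02 1.259098e+02]
mug [0.6331 0.4512] [ 0.107   0.0799 17.0606]
```

```bash
cat >> h.py <<'E'
YAW=np.radians(-1.45); UX=np.array([np.cos(YAW),np.sin(YAW),0]); UY=np.array([-np.sin(YAW),np.cos(YAW),0])
def down(a):
    """tool down, closing line at heading a (deg); picks the half turn with less motion"""
    a=np.radians(a); y=np.array([np.cos(a),np.sin(a),0]); z=np.array([0,0,-1.]); return np.c_[np.cross(y,z),y,z]
def go(p,a):
    q0=np.array(manip.state()['qpos']); best=None
    for k in(0,180):
        q=kinematics.ik(p,down(a+k))
        if q is not None:
            d=np.abs(np.array(q)-q0).max()
            if best is None or d<best[0]: best=(d,k)
    manip.goto(p,down(a+best[1]))
def st(t=''):
    s=manip.state(); print(t,round(s['clock'],2),np.round(s['tool_pos'],4),'F',np.round(s['contact_force'],1),'w',round(s['gripper_width'],4),'ff',np.round(s['finger_force'],1)); return s
E
python3 - <<'E'
from h import *
st('start')
p=manip.state()['tool_pos']
manip.line_to([p[0],p[1],.42],v=.3)
k=np.array([.666,.027,0]); A=90-1.45
go([.52,-.15,.40],A)
go(k+[0,0,.24],A)
manip.line_to(k+[0,0,.127],v=.15); st('at knob')
manip.close(30); s=st('closed')
c=cam('top'); save(c,'knob.png')
np.save('knob.npy',s['tool_pos'])
p=np.array(s['tool_pos'])
for d in(.03,.045,.05,.054,.057,.06):
    manip.line_to(p+UY*d,v=.1); s=st(d)
    if abs(np.dot(s['contact_force'],UY))>15: break
c=cam('top'); save(c,'slid.png')
E
python3 -c "
import cv2,numpy as np
a=[cv2.resize(cv2.imread('pics/'+n)[80:230,230:400],None,fx=2.3,fy=2.3) for n in('knob.png','slid.png')]
cv2.imwrite('pics/k2.png',np.hstack(a))"
```

```text
start 0.1 [ 0.2293 -0.6076  0.2445] F [-0.5 -0.6 -0.8] w 0.0851 ff 0.0
at knob 4.78 [0.6669 0.0268 0.1282] F [-0.   0.1  1.3] w 0.0855 ff 0.0
closed 5.42 [0.6661 0.027  0.1273] F [-1.2 -0.2  2.6] w 0.0135 ff 33.6
0.03 5.92 [0.6669 0.0592 0.1273] F [-2.1  1.9  1.4] w 0.0132 ff 33.7
0.045 6.22 [0.6673 0.0734 0.1272] F [-0.5  1.3  1.4] w 0.0131 ff 33.6
0.05 6.47 [0.6674 0.0771 0.1273] F [-0.1  0.3  0.9] w 0.0136 ff 33.6
0.054 6.72 [0.6674 0.079  0.1272] F [-1.1 -4.6  3.5] w 0.0134 ff 33.8
0.057 6.97 [0.6674 0.0791 0.1273] F [-1.4 -9.5  4.5] w 0.0136 ff 34.0
0.06 7.22 [0.6674 0.0792 0.1272] F [ -1.7 -14.    5.4] w 0.0136 ff 34.3
```

View pics/k2.png

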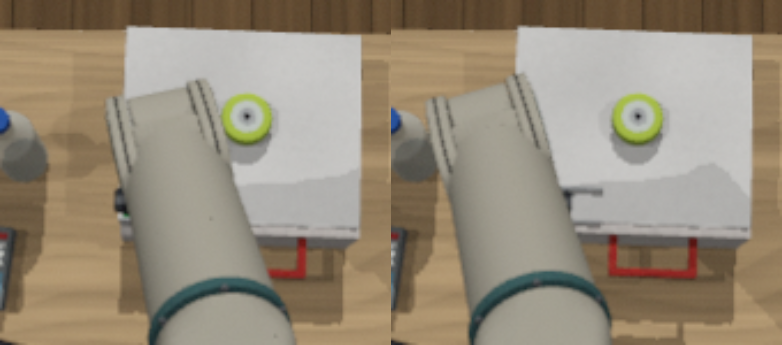

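The fingers hide the knob in both pictures; the handle at (265,258)/(653,258) hasn't moved. Contact at TCP y=0.0791 shows the bar at its far stop, so home is at about y=0.024. Next I hook the handle with closed fingers.

```bash
python3 - <<'E'
from h import *
A=90-1.45
p=np.array(manip.state()['tool_pos'])
manip.line_to(p-UY*.0,v=.1)
manip.ungrasp(); manip.line_to(p+[0,0,.1],v=.25)
h=np.array([.6255,-.084,0])
go(h+[0,0,.20],A); manip.close(20)
manip.line_to(h+[0,0,.13],v=.2); st()
manip.line_to(h+[0,0,.081],v=.08); s=st('in gap')
assert abs(s['contact_force'][2])<10
p=np.array(s['tool_pos'])
for d in(.03,.08,.13,.15,.157,.162,.167):
    manip.line_to(p-UX*d,v=.12); s=st(d)
    if abs(np.dot(s['contact_force'],UX))>15: break
p=np.array(s['tool_pos'])
manip.line_to(p+UX*.012,v=.1); manip.line_to(p+UX*.012+[0,0,.12],v=.25)
manip.ungrasp()
go([.5,.22,.28],83); 
c=cam('top'); save(c,'open.png'); np.savez('open.npz',**c); s=cam('side'); np.savez('opens.npz',**s)
st()
cv2.imwrite('pics/open_c.png',cv2.resize(c['img'][60:320,180:420,::-1],None,fx=2.2,fy=2.2))
E
```

```text
10.75 [ 0.6258 -0.084   0.1302] F [ 0.8 -0.3 -0.5] w 0.0002 ff 0.0
in gap 11.51 [ 0.6257 -0.084   0.081 ] F [0.1 0.8 0.2] w -0.0 ff 0.0
0.03 11.91 [ 0.596  -0.0834  0.0815] F [-0.3  0.3  0.4] w -0.0003 ff 0.0
0.08 12.47 [ 0.5467 -0.082   0.0811] F [ 0.1 -0.7 -0.7] w -0.0001 ff 0.0
0.13 13.04 [ 0.4967 -0.0807  0.081 ] F [-0.8  0.2  0.8] w -0.0001 ff 0.0
0.15 13.36 [ 0.476  -0.0802  0.0809] F [ 0.2 -0.7  1.1] w -0.0 ff 0.0
0.157 13.61 [ 0.4689 -0.08    0.0809] F [0.  0.3 0.5] w 0.0002 ff 0.0
0.162 13.86 [ 0.4676 -0.0799  0.0813] F [ 5.6 -0.9 -4.2] w -0.0004 ff 3.3
0.167 14.11 [ 0.4676 -0.0798  0.0818] F [14.7 -1.7 -9.2] w -0.0003 ff 6.9
 17.17 [0.5004 0.2177 0.2795] F [0.8 0.1 0.6] w 0.0854 ff 0.0
```

View pics/open_c.png

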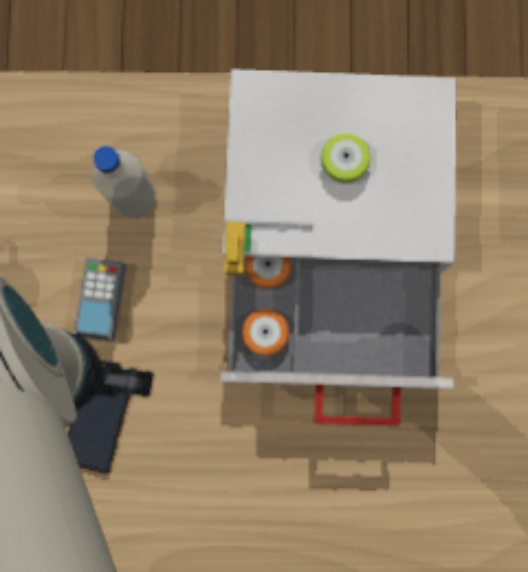

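The drawer is fully out. In the crop the compartment spans cols 297–436 and rows 262–375, the knob is at the far left (235,248), and the terminal is undisturbed at (100,298). I measure the compartment in the same script as the pick.

```bash
python3 - <<'E'
from h import *
c=dict(np.load('open.npz')); P=cloud(c)
f=lambda u,v:(180+u/2.2,60+v/2.2)
for n,uv,z in(('divider',f(297,300),.04),('rwall inner',f(436,300),.06),('rwall floor',f(431,300),.014)): print(n,np.round(onplane(c,[uv],z),4))
r=int(60+300/2.2); print('row',[(u,*np.round(P[r,u,1:],3)) for u in range(308,386,2)])
k=int(180+370/2.2); print('col',[(v,*np.round(P[v,k,[0,2]],3)) for v in range(172,240,2)])
t=np.array([.6112,.2682,0])
go(t+[0,0,.15],83); manip.line_to(t+[0,0,.06],v=.2); manip.line_to(t+[0,0,.018],v=.08); st('down')
manip.close(40); s=st('grip'); np.save('grip.npy',np.array(s['tool_pos']))
manip.line_to(np.array(s['tool_pos'])+[0,0,.2],v=.25); st('lift')
c=cam('side'); cv2.imwrite('pics/lift.png',cv2.resize(c['img'][130:330,180:420,::-1],None,fx=2,fy=2))
E
```

```text
divider [[ 0.6107 -0.0053  0.04  ]]
rwall inner [[ 0.6098 -0.1908  0.06  ]]
rwall floor [[ 0.6154 -0.1922  0.014 ]]
row [(308, np.float64(0.016), np.float64(0.015)), (310, np.float64(0.01), np.float64(0.011)), (312, np.float64(0.004), np.float64(0.019)), (314, np.float64(-0.002), np.float64(0.049)), (316, np.float64(-0.009), np.float64(0.017)), (318, np.float64(-0.015), np.float64(0.016)), (320, np.float64(-0.021), np.float64(0.014)), (322, np.float64(-0.027), np.float64(0.013)), (324, np.float64(-0.033), np.float64(0.014)), (326, np.float64(-0.039), np.float64(0.016)), (328, np.float64(-0.045), np.float64(0.014)), (330, np.float64(-0.052), np.float64(0.011)), (332, np.float64(-0.058), np.float64(0.013)), (334, np.float64(-0.063), np.float64(0.017)), (336, np.float64(-0.07), np.float64(0.012)), (338, np.float64(-0.076), np.float64(0.016)), (340, np.float64(-0.082), np.float64(0.012)), (342, np.float64(-0.088), np.float64(0.015)), (344, np.float64(-0.094), np.float64(0.016)), (346, np.float64(-0.101), np.float64(0.012)), (348, np.float64(-0.107), np.float64(0.012)), (350, np.float64(-
[... 1847 characters left out ...]
18, np.float64(0.548), np.float64(0.017)), (220, np.float64(0.542), np.float64(0.014)), (222, np.float64(0.536), np.float64(0.017)), (224, np.float64(0.53), np.float64(0.014)), (226, np.float64(0.472), np.float64(1.174)), (228, np.float64(0.518), np.float64(0.013)), (230, np.float64(0.512), np.float64(0.013)), (232, np.float64(0.504), np.float64(0.096)), (234, np.float64(0.498), np.float64(0.102)), (236, np.float64(0.494), np.float64(-0.004)), (238, np.float64(0.488), np.float64(0.001))]
down 19.18 [0.6111 0.2682 0.0177] F [-1.   0.4  0.2] w 0.0855 ff 0.0
grip 19.6 [0.6117 0.2686 0.0188] F [-0.5 -0.2  3.6] w 0.0509 ff 44.0
lift 20.55 [0.6105 0.2679 0.2169] F [-0.9 -0.5 -2.9] w 0.0515 ff 43.3
```

View pics/lift.png

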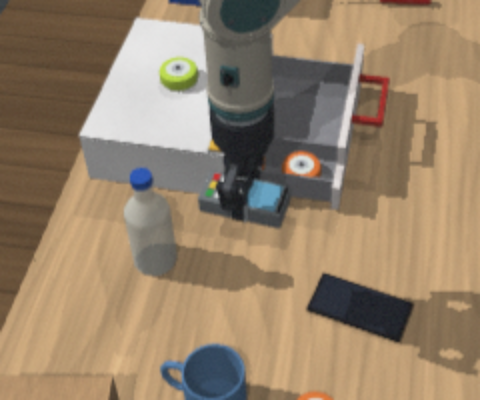

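The terminal is held level with its screen up at (245,198) in the crop, and the bystanders haven't moved.

```bash
python3 - <<'E'
from h import *
A=88.55
g=np.load('grip.npy'); t=np.array([.583,-.099,0])
go(t+[0,0,.22],A); manip.line_to(t+[0,0,.08],v=.2); st()
manip.line_to(t+[0,0,g[2]+.0165],v=.06); s=st('low')
p=np.array(s['tool_pos'])
for d in(.0015,.003,.0045):
    if s['contact_force'][2]>4: break
    manip.line_to(p-[0,0,d],v=.03); s=st(d)
manip.ungrasp(); st('released'); manip.line_to(t+[0,0,.2],v=.2)
go([.45,.15,.3],A)
c=cam('top'); np.savez('placed.npz',**c); st()
cv2.imwrite('pics/placed.png',cv2.resize(c['img'][80:280,200:420,::-1],None,fx=2.2,fy=2.2))
E
```

```text
22.82 [ 0.5841 -0.0985  0.0809] F [ 0.6 -0.6 -3. ] w 0.0512 ff 43.3
low 23.72 [ 0.5833 -0.099   0.0354] F [ 0.7 -0.3 -2.6] w 0.051 ff 43.3
0.0015 23.97 [ 0.5834 -0.099   0.0342] F [-0.2  0.4 -2.5] w 0.0513 ff 43.3
0.003 24.22 [ 0.5836 -0.099   0.0328] F [-0.1  0.4  0.5] w 0.0509 ff 43.6
0.0045 24.47 [ 0.5849 -0.0991  0.0327] F [ 0.4  0.4 10.5] w 0.0514 ff 44.8
released 24.91 [ 0.5831 -0.0989  0.0307] F [-0.7 -0.5 -0.6] w 0.0854 ff 0.0
 27.1 [0.4507 0.1485 0.2993] F [-0.1 -0.7 -0.6] w 0.0861 ff 0.0
```

View pics/placed.png

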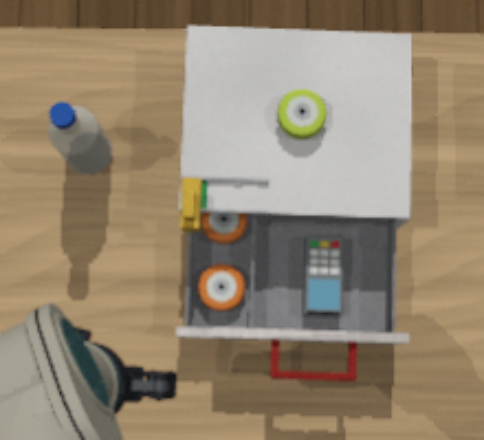

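The terminal lies flat, screen up, in the compartment at (323,276) in the crop, clear of the walls. Next I push the drawer shut and return the bar.

```bash
python3 - <<'E'
from h import *
A=88.55
h=np.array([.476,-.080,0])
go(h+[0,0,.20],A); manip.close(20)
manip.line_to(h+[0,0,.13],v=.2)
manip.line_to(h+[0,0,.081],v=.08); s=st('in gap')
assert abs(s['contact_force'][2])<10
p=np.array(s['tool_pos'])
for d in(.04,.10,.14,.150,.155,.159,.163,.167,.171,.175):
    manip.line_to(p+UX*d,v=.12); s=st(d)
    if np.dot(s['contact_force'],UX)<-15: break
p=np.array(s['tool_pos'])
manip.line_to(p-UX*.01,v=.1); manip.line_to(p-UX*.01+[0,0,.15],v=.25)
manip.ungrasp()
k=np.array([.667,.079,0])
go(k+[0,0,.24],A); c=cam('top'); save(c,'shut.png')
manip.line_to(k+[0,0,.127],v=.15); manip.close(30); s=st('knob')
p=np.array(s['tool_pos'])
for d in(.03,.045,.052,.055,.058,.061,.064):
    manip.line_to(p-UY*d,v=.1); s=st(d)
    if np.dot(s['contact_force'],UY)>12: break
p=np.array(s['tool_pos'])
manip.ungrasp(); manip.line_to(p+[0,0,.12],v=.25); go([.45,.15,.35],A)
c=cam('top'); np.savez('end.npz',**c); st()
P=cloud(c);H=hsv(c)
m=region((abs(P[:,:,2]-.1)<.006),270,400,80,200)&(H[:,:,1]<60); print(box(c,m,.1))
m=region(((H[:,:,0]<6)|(H[:,:,0]>174))&(H[:,:,1]>130),310,380,180,205)&(P[:,:,2]>.06); print(box(c,m,.088))
cv2.imwrite('pics/end.png',c['img'][:,:,::-1])
E
```

```text
in gap 30.12 [ 0.4764 -0.08    0.0814] F [ 0.1  0.2 -0.8] w 0.0 ff 0.0
0.04 30.6 [ 0.5162 -0.081   0.0816] F [-0.3 -0.3 -0.6] w 0.0002 ff 0.0
0.1 31.25 [ 0.5754 -0.0825  0.0813] F [-0.   0.7 -0.1] w 0.0001 ff 0.0
0.14 31.73 [ 0.6155 -0.0835  0.0813] F [-0.4 -0.5  0.6] w -0.0003 ff 0.0
0.15 31.98 [ 0.6259 -0.0838  0.0814] F [-0.5  0.3 -0.3] w 0.0 ff 0.0
0.155 32.23 [ 0.6312 -0.084   0.0814] F [ 0.3 -0.2  0.2] w -0.0004 ff 0.2
0.159 32.48 [ 0.6357 -0.0841  0.0814] F [ 0.3 -0.5 -0.2] w 0.0001 ff 0.2
0.163 32.73 [ 0.6367 -0.0841  0.0811] F [-6.8  0.8  5.4] w 0.0001 ff 3.6
0.167 32.98 [ 0.6366 -0.0842  0.0809] F [-16.    0.3  12.2] w -0.0001 ff 7.9
knob 37.14 [0.6671 0.0789 0.1273] F [-0.7 -0.2  2.8] w 0.0134 ff 33.7
0.03 37.59 [0.6662 0.0466 0.1273] F [-1.  -1.5  3. ] w 0.0134 ff 33.7
0.045 37.89 [0.6658 0.0324 0.1273] F [-0.7 -1.5  2.6] w 0.0136 ff 33.7
0.052 38.14 [0.6657 0.0261 0.1273] F [-1.4 -1.5  2.3] w 0.0135 ff 33.7
0.055 38.39 [0.6656 0.0239 0.1273] F [-1.   0.4  2. ] w 0.0134 ff 33.7
0.058 38.64 [0.6656 0.0238 0.1273] F [-0.4  4.   1. ] w 0.0131 ff 33.6
0.061 38.89 [0.6656 0.0237 0.1273] F [-0.5  9.6 -0.1] w 0.0137 ff 33.6
0.064 39.14 [0.6656 0.0235 0.1273] F [-0.2 13.6  1.2] w 0.0135 ff 34.2
 41.57 [0.4512 0.1491 0.3492] F [-0.7  0.3 -0.1] w 0.0858 ff 0.0
(array([ 0.7768802 , -0.05925088]), np.float32(0.30016723), np.float32(0.26501632), np.float32(88.57956))
(array([ 0.62018031, -0.08602892]), np.float32(0.107714504), np.float32(0.049308028), np.float32(87.86284))
```

View pics/end.png

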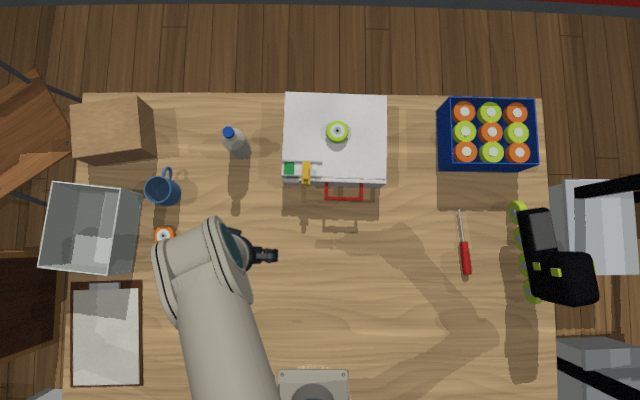

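The handle at (344,190) is back at its original position, so the drawer is shut. The knob at (306,172) is home, 55.4 mm from the far stop, and the visible bystanders haven't moved.

```bash
python3 -c "
from workcell import job; print(job.close_job())"
```

```text
the job is handed in; nothing more can be done
None
```

The terminal is lying screen up in the wide compartment, the drawer is fully shut, the lock bar is back home, and I handed the job in at about 42 s on the robot's clock; the arm hid the phone in the last picture, but every other bystander was where it started.

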